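Close down the bakery bench: hang the baskets, rack the boards, sanitise

TASK

Close down this bakery bench: hang every small handled basket by its handle on a hook of its own on the hook rack, and stand both wooden boards from the sloping drainer upright on edge in the board rack, one to a slot. When everything is put away, finish with a full press on the spray cap of the sanitiser canister and let it spring back. Leave the timer, the shaker and the cup where they are.

Things in the scene. Friction and masses are not known exactly. Their poses are not given: they have to be found in the camera images.
- basket_a: one of two or three like teal crate-shaped baskets (an absent one reads None), 80 (x) x 100 (y) x 60 mm high, open, 0.12-0.21 kg; rigid steel arch handle of 10 mm round bar in the plane x = 0; origin under its centre. The handle's top bar runs along y, axis 108 mm up, level from 10 to 38 mm either side of centre; between, it kinks up 10 mm to a peak, a notch that sits on a hook
- basket_b: second basket, same as basket_a
- basket_c: third basket, same as basket_a
- basket_a_bar (a point): peak of the notch in the middle of basket_a's handle (on the bar's axis, 118 mm above the basket's underside); axes as the basket's
- basket_b_bar (a point): the same on basket_b
- basket_c_bar (a point): the same on basket_c
- hook_rack: fixed dark steel rack: posts 430 mm apart along its y, a 14 mm cross bar at 214 mm height, and three upturned hooks of 8 mm rod that stick out 86 mm along its -x (to the robot) at y = -130, 0, +130 mm. Each dips to its seat 62 mm out, then turns up to an end 226 mm above the table. Origin on the table under the middle of the cross bar
- hook0 (a point): seat of the hook at the rack's y = -130 mm: lowest point of the hook's upper side (on top of the rod, 204 mm above the table); a hung handle's notch peak (its _bar point) comes about 9 mm above it; axes as the rack's
- hook1 (a point): seat of the middle hook, likewise
- hook2 (a point): seat of the hook at y = +130 mm, likewise
- drainer: fixed steel sloping drainer, 170 mm wide (y), carrying the two boards side by side; origin at the centre of its underside. It rises at 50 degrees to the table towards its -x, which points away from the robot; a lip on the robot's side holds the boards' low ends. The sheet under the boards ends 65 mm up from there, so the upper 55 mm of each board is free on both faces
- board_a: light-wood cutting board, 120 (x) x 70 (y) x 12 mm (z), about 0.1 kg; origin at its centre. At the start it leans on the drainer: its x points down the slope, towards the robot, 50 degrees below level; its z is square to the face, up and towards the robot. It can be pinched by its thickness at the free upper end, tool tilted 40 degrees from vertical
- board_b: second board, same as board_a, beside it
- board_rack: fixed steel rack, base 120 (x) x 110 x 8 mm, with two slots, each between two upright plates 100 mm long (along y) with tops 52 mm above the table; slots are 20 mm wide in x, open at the top and ends, centred at x = -30 and +30 mm. Origin at the centre of its underside
- slot0 (a point): middle of the floor of the slot nearer the robot (8 mm above the table); axes as the board rack's
- slot1 (a point): middle of the floor of the other slot, likewise
- nozzle (a joint): how far the spray cap is pressed down, m: 0 up, 0.008 fully down; it springs back; first moves at about 2 N, fully down at 6 N
- nozzle_top (a point): centre of the top of the grey round spray cap (36 mm across, 190 mm above the table when up) of the fixed white sanitiser canister (72 mm across)
- timer: bystander: low white round kitchen timer, 56 mm across, 31 mm high; origin under its centre
- shaker: bystander: aluminium shaker jar, 60 mm across, 120 mm high; origin under its centre
- cup: bystander: steel measuring cup, 70 mm across, 60 mm high; origin under its centre
Not all that is in view belongs to the job. Leave any red look-alike of the basket_c alone. Leave any red look-alike of the board_a alone.

How it is judged:
By the outcome, as a careful person would: the job done as asked, in the order asked, and still so for the second after the job is handed in, with the robot touching nothing.
Of basket_a, basket_b, basket_c only 2 to 3 are there at a start; the rules pass over those that are not, and their reading is None.
At some moment in a run one of basket_a, basket_b, basket_c may be knocked a few centimetres aside while the robot is not near it.
It also fails if it takes over 208 s, if anything falls off the work surface, if the arm or the gripper's body presses on something with over 40 N, if the wrist force passes 120 N, or if a joint passes its speed limit or range.

ROBOT

A 6-joint arm with a two-finger parallel gripper is mounted at the origin on the work surface. World frame = base frame: x ahead of the robot, y to its left, z up, the work surface at z = 0. Lengths are in mm, angles in rad, forces in N, time in s.
With the tool pointing down it reaches from about 275 to 750 mm from the base axis. Payload 10.2 kg.
Tool frame: the origin (TCP) lies between the finger pads; the fingertips stand 8 mm ahead of it and the grasp point (between the pads) lies 11 mm behind it; z points along the fingers, y is the line along which they close (so a half turn about z gives the same grasp; the last joint's range is limited). The gripper opens to 85 mm and grips with 20 to 120 N. Pads are 22 mm wide; open, the fingers measure 114 mm over their backs; the gripper's body (76 mm by 85 mm) begins 54 mm behind the grasp point. The pads swing forward as they close: fully open they stand 13 mm farther back than shut.
Start: joints at [1.074, 0.313, 1.498, -0, 1.331, -0.223], TCP at [141.968, 505.446, 239.294] pointing down, gripper open.
Joint ranges: [-2.94, 2.94], [-0.97, 2.17], [0.19, 2.56], [-1.23, 4.37], [0.02, 3.11], [-2.88, 2.88]. Speed limits (rad/s): [2.39, 2.39, 3.01, 3.14, 3.14, 3.14].

INTERFACE

Orientations are given as a unit quaternion [w, x, y, z].
In Python, from rig import * gives the robot as it stands.
- The arm moves only by the shell command python3 -m handwheel 'ROWS' [FORCE]. ROWS is JSON, a list that holds one entry, the list of rows, each a list of 7 numbers: the shift along the world's x, y, z in mm, then the turn, a rotation vector about the world's x, y, z in degrees, then the opening, from -1 (shut) to 1 (fully open). A call has 1 to 8 rows; each row shifts and turns the commanded pose from where the row before left it; what a row does not reach is not made up. A row lasts 1/8 s, in which the tool goes at most 62.5 mm and 10.7 degrees, less where a joint would pass 70% of its speed; a pose out of reach is approached as far as the arm can. A call is refused whole if a number of a shift passes 62.5 or a number of a turn 10.7, either way. A call with a gripper value outside its range is refused whole. The fingers move at their own pace and stop on an object; FORCE is the grip in N (left out, the last holds). Time passes only in rows, so rows that do not move let the fingers close. It gives the time, the measured TCP pose, the force, the opening and the grip force at its end, in the units of the state.
- sense(): the state, without advancing time (a new reading comes with each control period).
- capture(name): name is "scene" or "side" or "wrist"; returns a dict with "image" (400x640x3 uint8, red, green, blue), "fx", "fy", "cx", "cy" (pixels), "dist_coeffs" ([k1, k2, p1, p2, k3] as OpenCV has them; the pictures are not rectified), "rvec" (rotation vector, rad) and "tvec" (3), from world to camera coordinates, as OpenCV has them; the wrist camera has in their place "hand_eye" (4x4, takes a point from camera to tool coordinates, whose origin is the TCP and whose axes are the flange's). Camera axes: x right, y down, z forward; pixel columns grow to the right and rows downward; lengths in mm; the calibration is good to about 2 mm. A picture is of the moment at which its call begins: read the wrist's pose just before it. There is no depth.
- finish_job(): hands the job in; it is judged then, once.
The state is a dict: "time_s": time; "joints": joint angles; "dq": joint speeds; "tau": joint torques, N m; "eef_pos": TCP position; "ee_rot": TCP orientation; "force": force on the tool from outside, world axes, zero at the start; "wrist_torque": the same for the moment, N m; "grip_width": opening from 0.0 (shut) to 1.0 (fully open); "grip_force": force on a finger pad.
Only numpy, scipy, OpenCV 4.12 (cv2) and the standard library are available. Lean on these libraries where they do the work, as an engineer would, in place of code of your own. Each camera call takes 0.05 s, during which the arm holds its last target. There are 200 camera calls.

## Working session

There is one attempt and no reset: what is moved stays moved. The work goes in short steps, Python scripts to look and compute and a shell command to move; the robot and the scene stay as the last step left them, time stands still between calls to the robot, and variables do not carry over. Pictures are saved under pics/ and viewed, at most 14 in all, crops included, and the job is handed in when it is done.

```bash
ls; mkdir -p pics; python3 - <<'E'
from rig import *
import cv2
s=sense(); print(s)
for n in ("scene","side","wrist"):
    c=capture(n); cv2.imwrite(f"pics/{n}0.png",cv2.cvtColor(c["image"],cv2.COLOR_RGB2BGR))
    print(n,{k:v for k,v in c.items() if k!="image"})
E
```

```text
pics
{'time_s': 0.0, 'joints': array([ 1.07359825e+00,  3.13445477e-01,  1.49841930e+00,  1.86698704e-05,
        1.33095543e+00, -2.23447821e-01]), 'dq': array([ 0.00017839, -0.00086676,  0.00209715, -0.00120992, -0.00037058,
       -0.00205011]), 'tau': array([ 2.92944105e-04, -4.12267220e+01, -2.59746587e+01, -1.52789680e-04,
        4.13042813e-03,  5.21182670e-06]), 'eef_pos': array([141.85015791, 505.2360282 , 238.74406524]), 'ee_rot': array([-2.24886724e-04,  1.36450316e-01,  9.90646725e-01, -5.71163508e-04]), 'force': array([-0.48041686, -0.0451387 ,  0.5006691 ]), 'wrist_torque': array([ 0.00304812,  0.07757731, -0.04758707]), 'grip_force': 0.0, 'grip_width': 1.0003329159454422}
scene {'fx': 402.6612247461334, 'fy': 402.6612247461334, 'cx': 321.45639984799647, 'cy': 204.78964783866704, 'dist_coeffs': array([-0.03112369,  0.        ,  0.        ,  0.        ,  0.        ]), 'rvec': array([ 1.99264175,  1.60070825, -0.55428764]), 'tvec': array([-102.30297963, -269.15289119, 1593.47322944])}
side {'fx': 429.9752741354534, 'fy': 429.9752741354534, 'cx': 310.0186386402824, 'cy': 203.67619724928323, 'dist_coeffs': array([0.00826545, 0.        , 0.        , 0.        , 0.        ]), 'rvec': array([ 2.34278742, -0.51523858,  0.20689748]), 'tvec': array([-443.57397606,  236.11772396, 1121.53978387])}
wrist {'fx': 355.1370752217566, 'fy': 355.1370752217566, 'cx': 324.49194969800135, 'cy': 201.47525786591407, 'dist_coeffs': array([-0.05217217,  0.        ,  0.        ,  0.        ,  0.        ]), 'hand_eye': array([[-1.80081743e-03, -9.59288377e-01, -2.82422673e-01,
         7.21840180e+01],
       [ 9.99997907e-01, -1.45324033e-03, -1.44017157e-03,
        -3.07391066e-01],
       [ 9.71111828e-04, -2.82424675e-01,  9.59288987e-01,
        -1.35081613e+02],
       [ 0.00000000e+00,  0.00000000e+00,  0.00000000e+00,
         1.00000000e+00]])}
```

View pics/scene0.png

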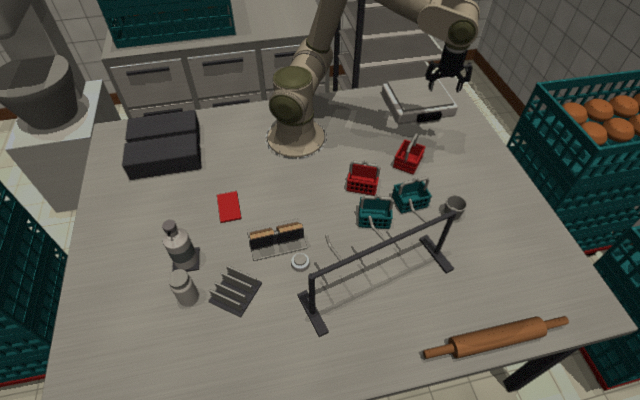

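View pics/side0.png

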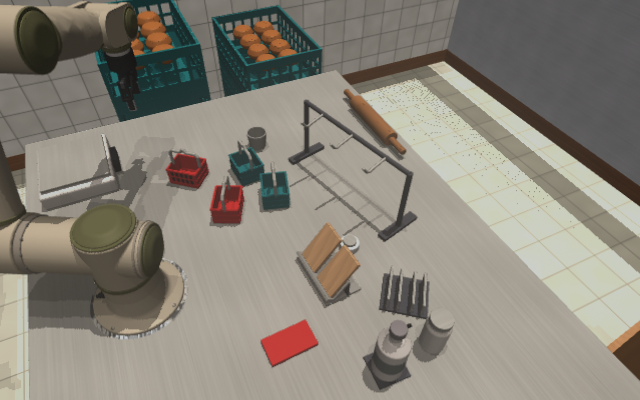

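```bash
cat > h.py <<'E'
from rig import *
import cv2, numpy as np
from scipy.spatial.transform import Rotation as R
def cam(n):
    """K, dist, R(world->cam), t ,image"""
    s=sense(); c=capture(n)
    K=np.array([[c["fx"],0,c["cx"]],[0,c["fy"],c["cy"]],[0,0,1]])
    if n=="wrist":
        q=s["ee_rot"]; T=np.eye(4); T[:3,:3]=R.from_quat([*q[1:],q[0]]).as_matrix(); T[:3,3]=s["eef_pos"]
        M=np.linalg.inv(T@c["hand_eye"])
    else:
        M=np.eye(4); M[:3,:3]=cv2.Rodrigues(c["rvec"])[0]; M[:3,3]=c["tvec"]
    return dict(K=K,d=c["dist_coeffs"],M=M,im=c["image"])
def ray(c,p):
    u=cv2.undistortPoints(np.array([[p]],float),c["K"],c["d"])[0,0]
    Rm=c["M"][:3,:3]; o=-Rm.T@c["M"][:3,3]; v=Rm.T@np.array([*u,1]); return o,v/np.linalg.norm(v)
def onz(c,p,z):
    o,v=ray(c,p); return o+v*(z-o[2])/v[2]
def tri(*cp):
    A=np.zeros((3,3));b=np.zeros(3); rs=[ray(c,p) for c,p in cp]
    for o,v in rs:
        P=np.eye(3)-np.outer(v,v); A+=P; b+=P@o
    x=np.linalg.solve(A,b); return x,[round(float(np.linalg.norm((np.eye(3)-np.outer(v,v))@(x-o))),1) for o,v in rs]
def proj(c,X):
    return cv2.projectPoints(np.array(X,float).reshape(-1,3),cv2.Rodrigues(c["M"][:3,:3])[0],c["M"][:3,3],c["K"],c["d"])[0][:,0]
def crop(c,x0,y0,x1,y1,k,name,step=20,pts=()):
    im=cv2.cvtColor(c["im"],cv2.COLOR_RGB2BGR)[y0:y1,x0:x1]
    im=cv2.resize(im,None,fx=k,fy=k,interpolation=cv2.INTER_CUBIC)
    im=cv2.convertScaleAbs(im,alpha=1.4,beta=10)
    for x in range(-(-x0//step)*step,x1,step):
        cv2.line(im,(int((x-x0+.5)*k),0),(int((x-x0+.5)*k),8),(0,0,255),1); cv2.putText(im,str(x),(int((x-x0)*k),18),0,.35,(0,0,255))
    for y in range(-(-y0//step)*step,y1,step):
        cv2.line(im,(0,int((y-y0+.5)*k)),(8,int((y-y0+.5)*k)),(0,0,255),1); cv2.putText(im,str(y),(9,int((y-y0)*k)+5),0,.35,(0,0,255))
    for p in pts: cv2.circle(im,(int((p[0]-x0+.5)*k),int((p[1]-y0+.5)*k)),3,(255,0,255),1)
    cv2.imwrite(f"pics/{name}.png",im)
E
python3 - <<'E'
from h import *
c=cam("side"); crop(c,220,90,420,240,4,"s1",10); crop(c,290,215,460,390,3.4,"s2",10)
c=cam("scene"); crop(c,300,160,460,280,5,"c1",10); crop(c,160,205,320,325,5,"c2",10)
E
```

```text
(no output)
```

View pics/s1.png

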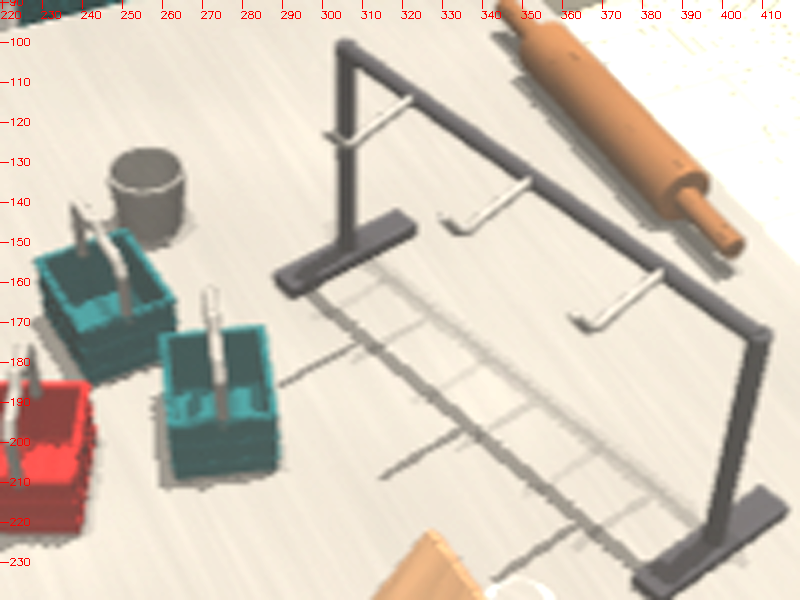

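View pics/s2.png

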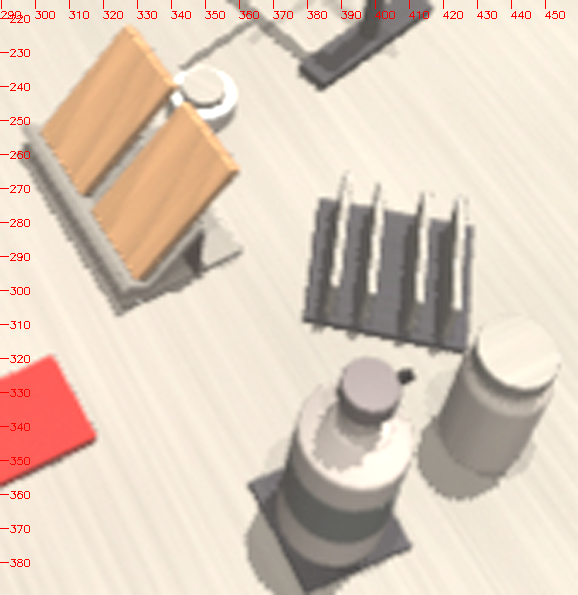

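View pics/c1.png

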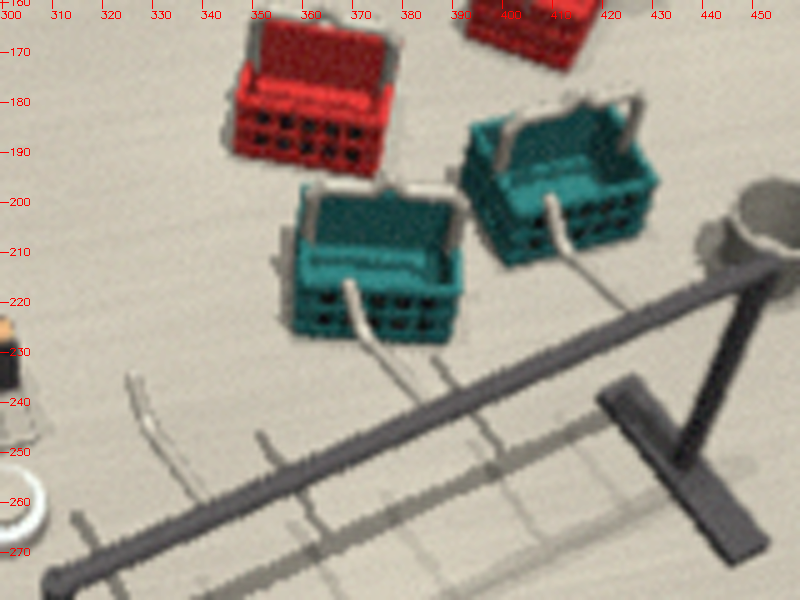

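View pics/c2.png

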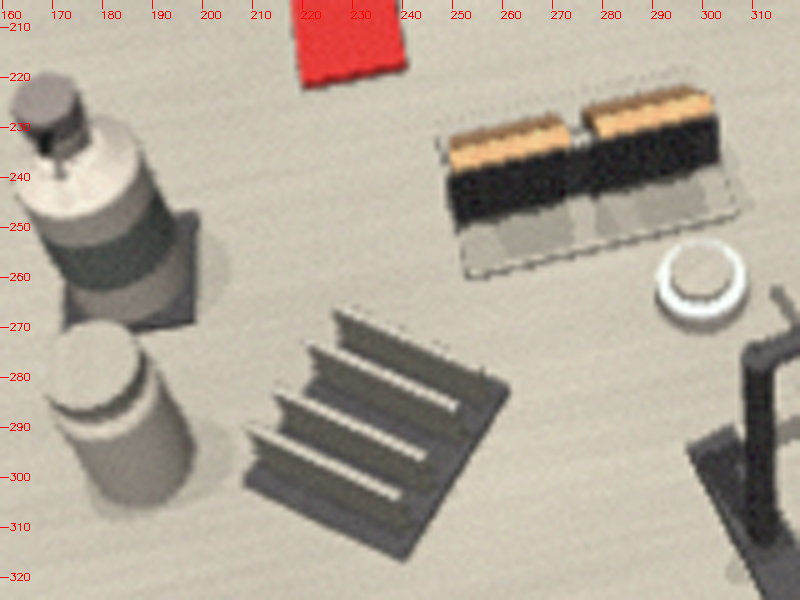

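The teal baskets show in the side view at (274,185) and (246,162). The two red baskets, at (186,170) and (227,205), are decoys. The two wooden boards are on the drainer at (322,245) and (340,268), and the red slab at (290,343) is a decoy. The rack hooks are at (306,125), (335,147) and (367,171), the board rack is at (404,295), and the cap is at (398,328).

```bash
cat > fit.py <<'E'
from h import *
from scipy.optimize import least_squares
C={"s":cam("side"),"c":cam("scene")}
def fit(name,obs,x0,tilt=None):
    def pts(p):
        L=np.array([o[1] for o in obs],float)
        Rm=R.from_euler("z",p[3]).as_matrix()
        if tilt is not None: Rm=Rm@tilt
        return L@Rm.T+p[:3]
    def res(p,full=False):
        W=pts([p[0],p[1],p[3] if len(p)>3 else x0[2],p[2]])
        return np.concatenate([proj(C[o[0]],w)[0]-o[2] for o,w in zip(obs,W)])
    z=[x0[0],x0[1],x0[3]]+([x0[2]] if tilt is not None else [])
    r=least_squares(res,z,loss="soft_l1",x_scale=[100,100,.5]+[100]*(len(z)-3))
    e=res(r.x).reshape(-1,2)
    print(name,np.round(r.x[:2],1),"yaw",round(np.degrees(r.x[2]),1),np.round(r.x[3:],1),"res",np.round(np.hypot(*e.T),1))
    return r.x
rack=fit("rack",[("s",(0,215,214),(306,101.5)),("s",(0,-215,214),(410.5,173.8)),("c",(0,-215,214),(311.5,275.9)),("c",(0,215,214),(451.5,213.1)),
("s",(-62,130,200),(306.3,125.3)),("s",(-62,0,200),(335,147.5)),("s",(-62,-130,200),(367,171.3)),
("c",(-62,130,200),(412.9,209.5)),("c",(-62,0,200),(371.5,224.5)),("c",(-62,-130,200),(329.5,244.5)),
("s",(-86,130,226),(301.5,123.3)),("s",(-86,0,226),(330.8,144.3)),("s",(-86,-130,226),(363,168.5)),
("c",(-86,130,226),(409.7,199.1)),("c",(-86,0,226),(369.1,216.3)),("c",(-86,-130,226),(326.1,234.7))],[600,100,0,0])
br=fit("brack",[("s",(-60,-55,8),(378.6,308.6)),("s",(60,-55,8),(426.6,317.4)),("s",(60,55,8),(428.9,280.7)),("s",(-60,55,8),(383.6,272.7)),
("c",(-60,55,8),(261.5,282.5)),("c",(60,55,8),(240.5,316.5)),("c",(60,-55,8),(208.9,301.5))],[600,-200,0,0])
b1=fit("bk1",[("s",(-40,50,60),(259.5,173.3)),("s",(40,50,60),(285.8,171.3)),("s",(40,-50,60),(288.8,189.5)),("s",(-40,-50,60),(260.8,191.8)),("s",(-40,-50,0),(262.5,207.5)),("s",(40,-50,0),(289.3,205.8)),
("c",(40,-50,60),(359.5,213.1)),("c",(40,50,60),(391.5,213.1)),("c",(40,-50,0),(358.1,225.9)),("c",(40,50,0),(388.9,227.9))],[450,200,0,0])
b2=fit("bk2",[("s",(-40,50,60),(228.8,154.5)),("s",(40,50,60),(251.5,147.5)),("s",(40,-50,60),(263.5,163.8)),("s",(-40,-50,60),(240.8,172)),("s",(-40,-50,0),(243.8,185.3)),("s",(40,-50,0),(263.3,177.5)),
("c",(40,-50,60),(400.9,202.5)),("c",(40,50,60),(430.9,195.9)),("c",(-40,-50,60),(393.9,184.1)),("c",(40,-50,0),(402.1,212.5)),("c",(40,50,0),(428.9,205.5))],[420,300,0,.5])
# boards: x down the slope towards the robot (world -x), z up/towards robot
a=np.radians(50); X=np.array([-np.cos(a),0,-np.sin(a)]); Z=np.array([-np.sin(a),0,np.cos(a)]); T=np.column_stack([X,np.cross(Z,X),Z])
for n,o in (("bdL",[("s",(-60,-35,6),(327.1,222.7)),("s",(-60,35,6),(341.9,240.1)),("s",(60,-35,6),(301.3,252.7)),("s",(60,35,6),(314.5,271)),("c",(-60,-35,-6),(303.1,226.5)),("c",(-60,35,-6),(278.5,231.9))]),
 ("bdR",[("s",(-60,-35,6),(344.5,244.8)),("s",(-60,35,6),(359.8,265.1)),("s",(60,-35,6),(316.6,276.9)),("s",(60,35,6),(329.2,296.3)),("c",(-60,-35,-6),(273.9,233.9)),("c",(-60,35,-6),(249.3,238.5))])):
    p=fit(n,o,[450,-50,60,0],T); Rm=R.from_euler("z",p[2]).as_matrix()@T
    print("  grasp pt",np.round(np.array([p[0],p[1],p[3]])+Rm@[-60,0,0],1),"front top")
print("nozzle",tri((C["s"],(398.3,327.7)),(C["c"],(168.5,223.5))), onz(C["s"],(398.3,327.7),190),onz(C["c"],(168.5,223.5),190))
for nm,x in(("rack",rack),):
    Rm=R.from_euler("z",x[2]).as_matrix()
    for y in(-130,0,130): print("seat",np.round(Rm@[-62,y,0]+[x[0],x[1],204],1))
Rm=R.from_euler("z",br[2]).as_matrix()
for x in(-30,30): print("slot",np.round(Rm@[x,0,8]+[br[0],br[1],0],1))
E
python3 fit.py
```

```text
rack [679.2 121.2] yaw 14.6 [] res [0.7 1.5 0.9 1.5 1.1 1.2 1.6 0.7 3.3 1.7 1.6 0.9 0.5 0.9 1.  1.2]
brack [ 623.7 -291.8] yaw -37.4 [] res [0.9 0.8 0.2 0.5 1.2 0.3 1.7]
bk1 [449.7 184.6] yaw -18.0 [] res [0.6 1.  3.8 3.5 1.4 1.3 2.2 4.6 0.6 0.8]
bk2 [408.9 324.9] yaw 4.4 [] res [0.6 1.2 0.2 0.5 1.4 1.5 2.8 0.5 0.8 1.8 2. ]
bdL [ 474.3 -107.2] yaw 3.7 [70.9] res [1.8 1.3 0.5 1.  1.2 0.4]
  grasp pt [ 512.8 -104.7  116.8] front top
bdR [ 478.8 -192.3] yaw 2.0 [68.2] res [0.6 1.2 0.6 1.  0.8 0.6]
  grasp pt [ 517.4 -190.9  114.2] front top
nozzle (array([ 480.99559775, -431.51465276,  189.15828622]), [0.8, 0.8]) [ 480.97782355 -432.55503379  190.        ] [ 481.21965401 -430.6033391   190.        ]
seat [651.9 -20.2 204. ]
seat [619.2 105.6 204. ]
seat [586.5 231.5 204. ]
slot [ 599.8 -273.6    8. ]
slot [ 647.5 -310.     8. ]
```

```bash
python3 -m handwheel '[[[36,-33,14,0,0,-10.6,1],[36,-33,14,0,0,-10.6,1],[36,-33,14,0,0,-10.6,1],[36,-33,14,0,0,-10.6,1],[36,-33,14,0,0,-10.6,0.2],[36,-33,14,0,0,-10.6,0.2],[36,-33,14,0,0,-10.6,0.2],[36,-33,0,0,0,0,0.2]]]' 40; python3 -m handwheel '[[[0,0,0,0,0,0,0.2],[0,0,0,0,0,0,0.2]]]'
python3 - <<'E'
from h import *
s=sense(); print(np.round(s["joints"],2),np.round(s["eef_pos"],1),R.from_quat([*s["ee_rot"][1:],s["ee_rot"][0]]).as_matrix().round(3)); c=cam("wrist"); crop(c,0,0,640,400,1.25,"w1",20)
E
```

```text
time_s: 1.35
eef_pos: [431.2, 240.3, 338.4]
ee_rot: [0.0, 0.707, 0.707, 0.001]
force: [1.0, 0.2, -0.5]
grip_width: 0.599
grip_force: 0.0
time_s: 1.6
eef_pos: [429.6, 241.7, 337.2]
ee_rot: [-0.0, 0.706, 0.708, -0.0]
force: [-0.5, 0.4, -0.3]
grip_width: 0.602
grip_force: 0.0
[0.27 0.19 1.4  0.   1.55 0.27] [429.6 241.7 337.2] [[-0.002  1.    -0.   ]
 [ 1.     0.002  0.   ]
 [ 0.    -0.    -1.   ]]
```

View pics/w1.png

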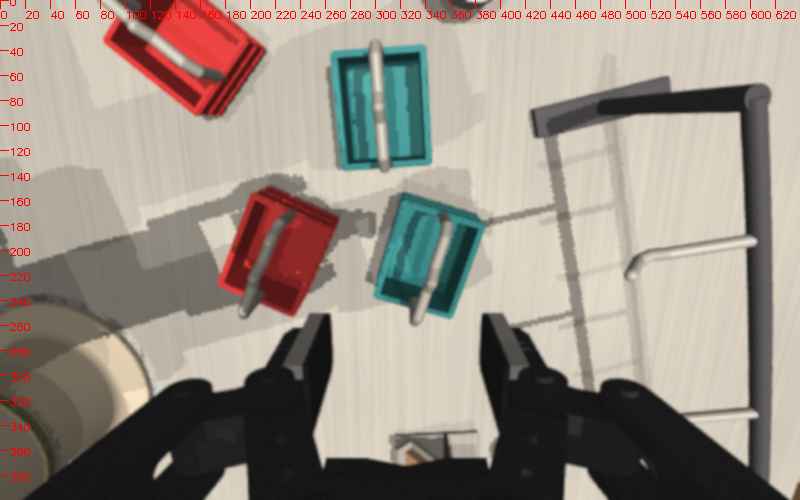

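```bash
cat > bk.py <<'E'
from h import *
from scipy.optimize import least_squares
def bk(c,px,k,x0):
    """px: crop pixels of rim corners (-40,50),(40,50),(40,-50),(-40,-50)"""
    L=np.array([(-40,50,60),(40,50,60),(40,-50,60),(-40,-50,60)],float); px=np.array(px)/k-.5
    f=lambda p:(proj(c,L@R.from_euler("z",p[2]).as_matrix().T+[p[0],p[1],0])-px).ravel()
    r=least_squares(f,x0); Rm=R.from_euler("z",r.x[2]).as_matrix()
    H=np.array([(0,38,108),(0,0,118),(0,-38,108)])@Rm.T+[*r.x[:2],0]
    print(np.round(r.x[:2],1),"yaw",round(np.degrees(r.x[2]),1),"rms",round(np.sqrt((r.fun**2).mean()),2),"handle px",np.round((proj(c,H)+.5)*k).tolist())
E
python3 - <<'E'
from bk import *
c=cam("wrist")
bk(c,[(405,193),(484,223),(452,318),(375,295)],1.25,[450,185,-.3])
bk(c,[(332,53),(426,45),(432,162),(340,168)],1.25,[409,325,0])
for p,z in (((632,273),222),((757,93),214),((752,241),214),((757,413),214),((648,253),201)): print(onz(c,np.array(p)/1.25-.5,z).round(1))
E
```

```text
[450.6 185.6] yaw -17.3 rms 1.76 handle px [[446.0, 235.0], [432.0, 279.0], [418.0, 313.0]]
[407.4 325.2] yaw 3.4 rms 1.19 handle px [[376.0, 55.0], [379.0, 106.0], [383.0, 156.0]]
[565.2 226.9 222. ]
[628.8 332.5 214. ]
[644.1 245.1 214. ]
[679.1 118.2 214. ]
[585.3 233.3 201. ]
```

```bash
python3 -m handwheel '[[[7,-39,-40,0,0,-8.7,0.2],[7,-40,-40,0,0,-8.7,0.2],[0,0,-50,0,0,0,0.2],[0,0,-50,0,0,0,0.2],[0,0,-40,0,0,0,0.2],[0,0,-20,0,0,0,0.2],[0,0,0,0,0,0,0.2],[0,0,0,0,0,0,0.2]]]' 60
python3 - <<'E'
from h import *
c=cam("wrist"); crop(c,120,60,520,360,2,"w2",20)
E
```

```text
time_s: 2.7
eef_pos: [444.3, 163.0, 98.4]
ee_rot: [0.0, 0.805, 0.593, 0.001]
force: [-0.0, 0.9, -0.9]
grip_width: 0.601
grip_force: 0.0
```

View pics/w2.png

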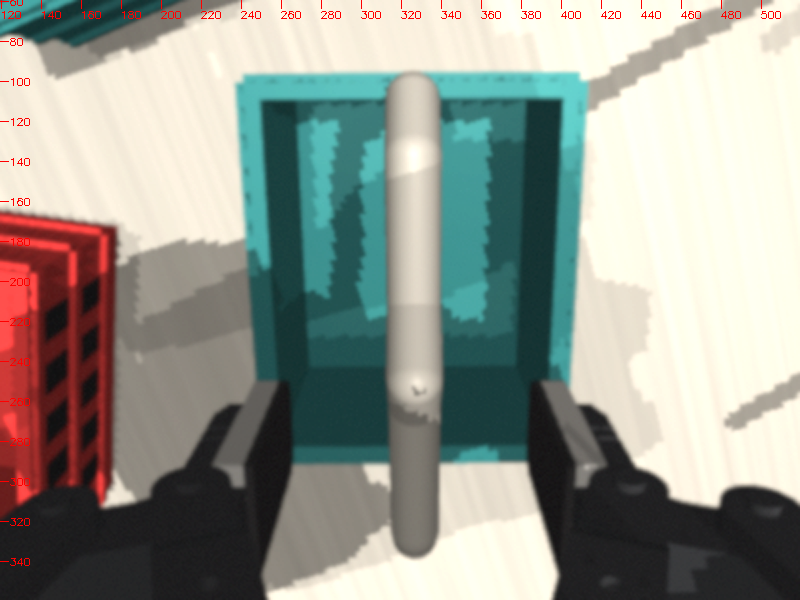

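```bash
python3 - <<'E'
from h import *
c=cam("wrist")
Rm=R.from_euler("z",np.radians(-17.3)).as_matrix()
for y,z in ((50,60),(38,108),(10,108),(0,118),(-10,108),(-24,108),(-38,108)): print(y,((proj(c,Rm@[0,y,z]+[450.6,185.6,0])+.5-[120,60])*2).round())
s=sense(); q=s["ee_rot"]; M=R.from_quat([*q[1:],q[0]]).as_matrix(); print("grasp pt px",((proj(c,s["eef_pos"]-11*M[:,2])+.5-[120,60])*2).round())
E
python3 -m handwheel '[[[0,0,0,0,0,0,-1],[0,0,0,0,0,0,-1],[0,0,0,0,0,0,-1],[0,0,0,0,0,0,-1]]]' 60
```

```text
50 [[408.  66.]]
38 [[407. 134.]]
10 [[408. 288.]]
0 [[408. 359.]]
-10 [[408. 388.]]
-24 [[408. 452.]]
-38 [[408. 513.]]
grasp pt px [[413. 454.]]
time_s: 3.3
eef_pos: [444.3, 162.3, 97.6]
ee_rot: [0.0, 0.805, 0.593, 0.0]
force: [0.0, -1.1, 3.0]
grip_width: 0.09
grip_force: 58.6
```

```bash
python3 -m handwheel '[[[0,0,15,0,0,0,-1],[0,0,45,0,0,0,-1],[0,0,50,0,0,0,-1],[0,0,45,0,0,0,-1],[20,-32,0,0,0,8,-1],[20,-32,0,0,0,8,-1],[20,-32,0,0,0,8,-1],[20,-32,0,0,0,8,-1]]]' 80; python3 -m handwheel '[[[20,-32,0,0,0,0,-1],[20,-32,0,0,0,0,-1],[20,-32,0,0,0,0,-1],[0,0,0,0,0,0,-1],[0,0,0,0,0,0,-1],[0,0,0,0,0,0,-1]]]'
python3 - <<'E'
from h import *
c=cam("wrist"); crop(c,0,0,640,400,1.25,"w3",20)
E
```

```text
time_s: 4.3
eef_pos: [524.2, 33.5, 253.0]
ee_rot: [-0.0, 0.609, 0.793, 0.0]
force: [0.8, 0.3, -0.8]
grip_width: 0.082
grip_force: 78.3
time_s: 5.05
eef_pos: [583.6, -60.7, 252.7]
ee_rot: [-0.0, 0.61, 0.792, 0.0]
force: [0.4, 0.3, -1.9]
grip_width: 0.086
grip_force: 78.2
```

View pics/w3.png

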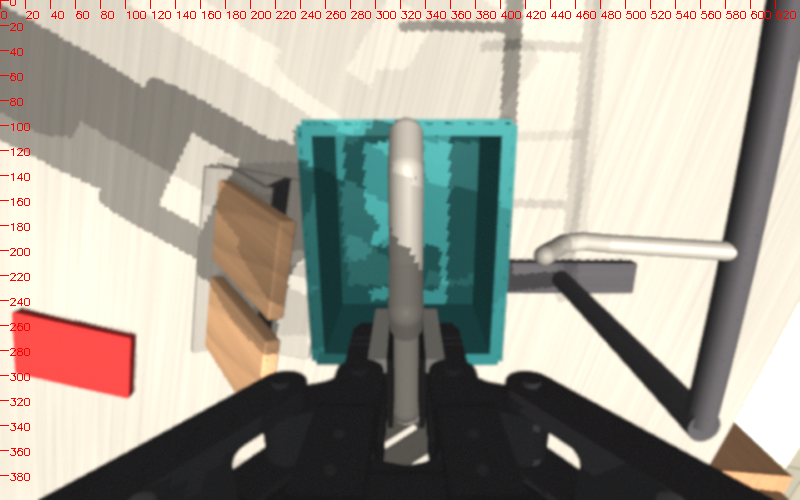

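The basket is held level, with its handle down image column 405. Hook0's tip is at (545,257), its attachment at (733,252) and the post top at (703,428).

```bash
python3 - <<'E'
from h import *
c=cam("wrist")
for n,p,z in (("tip",(545,257),222),("bend",(568,241),202),("attach",(735,252),214),("post",(703,428),214)): print(n,onz(c,np.array(p)/1.25-.5,z).round(1))
print("bend corner far y+38",onz(c,np.array((405,165))/1.25-.5,263).round(1))
s=sense();q=s["ee_rot"]; M=R.from_quat([*q[1:],q[0]]).as_matrix(); print(M.round(3),s["eef_pos"])
g=s["eef_pos"]-11*M[:,2]
for d in(18,22,24,32.5,60.5): print(d,((proj(c,g+M[:,0]*d+[0,0,10 if d in(22,24,18) else 0])+.5)*1.25).round())
E
```

```text
tip [630.4 -26.8 222. ]
bend [645.7 -21.7 202. ]
attach [711.6  -5.9 214. ]
post [738.  -90.1 214. ]
bend corner far y+38 [567.5  -2.7 263. ]
[[-0.255  0.967  0.   ]
 [ 0.967  0.255  0.   ]
 [-0.     0.    -1.   ]] [583.72353402 -60.84138405 252.68028356]
18 [[409. 321.]]
22 [[409. 308.]]
24 [[409. 302.]]
32.5 [[408. 261.]]
60.5 [[408. 165.]]
```

```bash
python3 -m handwheel '[[[25,6,0,0,0,0,-1],[25,6,0,0,0,0,-1],[24,6,0,0,0,0,-1],[0,0,0,0,0,0,-1],[0,0,-20,0,0,0,-1],[0,0,-20,0,0,0,-1],[0,0,-10,0,0,0,-1],[0,0,0,0,0,0,-1]]]'; python3 -m handwheel '[[[0,0,-4,0,0,0,-1],[0,0,-3,0,0,0,-1],[0,0,-2,0,0,0,-1],[0,0,0,0,0,0,-1]]]'
python3 - <<'E'
from h import *
c=cam("side");im=c["im"]
c2=cam("scene")
a=cv2.resize(im[100:250,280:430],None,fx=2.6,fy=2.6); b=cv2.resize(c2["im"][170:320,280:430],None,fx=2.6,fy=2.6)
cv2.imwrite("pics/h1.png",cv2.cvtColor(cv2.convertScaleAbs(np.hstack([a,b]),alpha=1.4),cv2.COLOR_RGB2BGR))
E
```

```text
time_s: 6.15
eef_pos: [657.7, -43.6, 202.6]
ee_rot: [0.0, 0.611, 0.792, 0.0]
force: [0.1, 0.3, -1.2]
grip_width: 0.084
grip_force: 80.1
time_s: 6.65
eef_pos: [658.7, -43.0, 196.7]
ee_rot: [0.002, 0.611, 0.792, 0.001]
force: [-3.5, 2.5, 13.5]
grip_width: 0.084
grip_force: 81.9
```

View pics/h1.png

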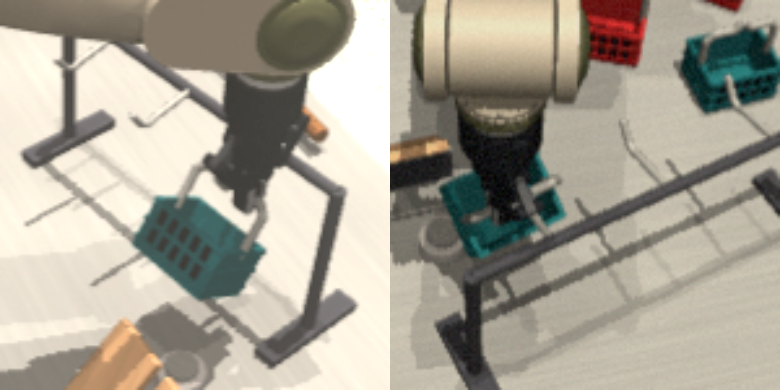

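```bash
python3 -m handwheel '[[[-2,2.5,1,0,0,0,-1],[0,0,0,0,0,0,-1],[0,0,0,0,0,0,-1]]]'; python3 -m handwheel '[[[0,0,-1,0,0,0,-1],[0,0,0,0,0,0,-1],[0,0,0,0,0,0,-1]]]'
```

```text
time_s: 7.12
eef_pos: [656.4, -40.9, 195.5]
ee_rot: [0.001, 0.611, 0.792, 0.001]
force: [0.2, 2.3, 7.3]
grip_width: 0.085
grip_force: 81.2
time_s: 7.5
eef_pos: [656.5, -40.9, 195.2]
ee_rot: [0.001, 0.611, 0.792, 0.001]
force: [-1.4, 1.3, 10.9]
grip_width: 0.088
grip_force: 81.7
```

```bash
python3 -m handwheel '[[[0,0,0,0,0,0,-0.5],[0,0,0,0,0,0,-0.3],[0,0,0,0,0,0,-0.1],[0,0,0,0,0,0,-0.1]]]' 20; python3 -m handwheel '[[[0,0,10,0,0,0,-0.1],[0,0,30,0,0,0,-0.1],[0,0,40,0,0,0,-0.1],[0,0,40,0,0,0,-0.1],[-50,0,40,0,0,0,-0.1],[-50,50,20,0,0,0,-0.1],[-40,60,0,0,0,-10,0.2],[-40,60,0,0,0,0,0.2]]]'
python3 -m handwheel '[[[-35,62,-15,0,0,0,0.2],[-35,62,-15,0,0,0,0.2],[0,30,0,0,0,0,0.2],[0,0,0,0,0,0,0.2],[0,0,0,0,0,0,0.2]]]'
python3 - <<'E'
from h import *
c=cam("wrist");c2=cam("scene");c3=cam("side")
a=cv2.resize(c3["im"][100:250,300:450],None,fx=2,fy=2); b=cv2.resize(c2["im"][170:320,280:430],None,fx=2,fy=2)
w=c["im"][:300,:]
o=np.vstack([np.hstack([a,b,np.zeros((300,40,3),np.uint8)]),w])
cv2.imwrite("pics/h2.png",cv2.cvtColor(cv2.convertScaleAbs(o,alpha=1.3),cv2.COLOR_RGB2BGR))
E
```

```text
time_s: 8.0
eef_pos: [655.9, -41.1, 193.0]
ee_rot: [-0.0, 0.611, 0.792, -0.0]
force: [0.0, 0.5, 0.0]
grip_width: 0.453
grip_force: 0.0
time_s: 9.0
eef_pos: [493.8, 106.7, 370.4]
ee_rot: [0.001, 0.678, 0.735, 0.001]
force: [0.5, 0.6, 1.2]
grip_width: 0.603
grip_force: 0.0
time_s: 9.62
eef_pos: [435.4, 241.4, 344.0]
ee_rot: [0.0, 0.678, 0.735, 0.0]
force: [0.2, -0.3, 0.0]
grip_width: 0.601
grip_force: 0.0
```

View pics/h2.png

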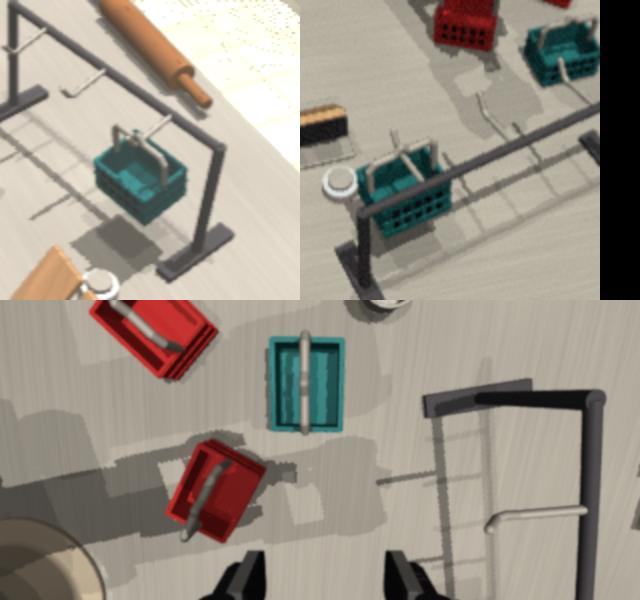

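Basket 1 hangs on hook0. Basket 2 still stands in the wrist picture, with rim corners (267,38), (344,38), (345,132) and (270,132).

```bash
python3 - <<'E'
from bk import *
c=cam("wrist")
bk(c,[(267.5,38),(344,37.5),(344.5,131.5),(270,132.5)],1,[409,325,0])
s=sense();print(s["eef_pos"],s["force"])
q=s["ee_rot"]; M=R.from_quat([*q[1:],q[0]]).as_matrix(); print(np.degrees(np.arctan2(M[1,1],M[0,1])))
for n,p,z in (("tip",(491,229),222),("attach",(585,210),214)): print(n,onz(c,p,z).round(1))
E
```

```text
[407.4 323.4] yaw 4.8 rms 1.85 handle px [[303.0, 44.0], [303.0, 84.0], [305.0, 123.0]]
[435.47878709 241.21161284 343.74243832] [ 0.38961959 -0.46837601  1.0910264 ]
4.632777576392466
tip [566.7 224.8 222. ]
attach [645.7 244.  214. ]
```

```bash
python3 -m handwheel '[[[-13,29,-40,0,0,0,0.2],[-13,29,-40,0,0,0,0.2],[0,0,-50,0,0,0,0.2],[0,0,-50,0,0,0,0.2],[0,0,-40,0,0,0,0.2],[0,0,-26,0,0,0,0.2],[0,0,0,0,0,0,0.2],[0,0,0,0,0,0,0.2]]]' 60
python3 - <<'E'
from h import *
c=cam("wrist"); crop(c,120,60,520,360,1.2,"w4",20)
s=sense();q=s["ee_rot"]; M=R.from_quat([*q[1:],q[0]]).as_matrix(); g=s["eef_pos"]-11*M[:,2]
for d,z in((24,10),(62,0),(-14,0),(0,0)): print(d,((proj(c,g+M[:,0]*d+[0,0,z])+.5-[120,60])*1.2).round())
E
```

```text
time_s: 10.82
eef_pos: [409.9, 300.1, 98.8]
ee_rot: [0.0, 0.678, 0.735, 0.001]
force: [0.6, -0.6, 0.7]
grip_width: 0.602
grip_force: 0.0
24 [[248. 217.]]
62 [[248.  80.]]
-14 [[248. 309.]]
0 [[248. 273.]]
```

View pics/w4.png

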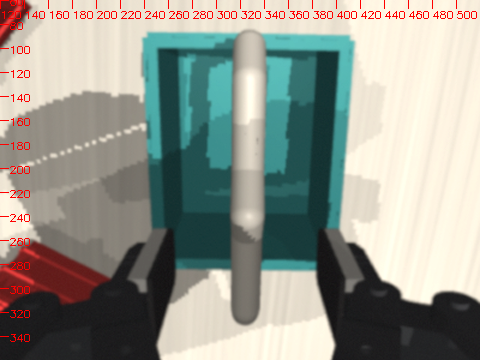

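```bash
python3 -m handwheel '[[[0,3,-1,0,0,0,0.2],[0,0,0,0,0,0,-1],[0,0,0,0,0,0,-1],[0,0,0,0,0,0,-1],[0,0,0,0,0,0,-1],[0,0,0,0,0,0,-1]]]' 80
```

```text
time_s: 11.62
eef_pos: [409.3, 303.0, 96.7]
ee_rot: [0.0, 0.677, 0.736, 0.0]
force: [0.5, -0.0, 1.6]
grip_width: 0.088
grip_force: 78.0
```

```bash
python3 -m handwheel '[[[0,0,15,0,0,0,-1],[0,0,45,0,0,0,-1],[0,0,50,0,0,0,-1],[0,0,45,0,0,0,-1],[27,-28,0,0,0,2.5,-1],[27,-28,0,0,0,2.5,-1],[27,-28,0,0,0,2.5,-1],[28,-28,0,0,0,2.5,-1]]]' 80; python3 -m handwheel '[[[0,0,0,0,0,0,-1],[0,0,0,0,0,0,-1]]]'
python3 - <<'E'
from h import *
c=cam("wrist"); crop(c,0,0,640,400,1,"w5",20)
s=sense();q=s["ee_rot"]; M=R.from_quat([*q[1:],q[0]]).as_matrix(); g=s["eef_pos"]-11*M[:,2]; print(M.round(3)[:,1])
for d,z in((23.5,10),(61.5,0),(13.5,0)): print(d,((proj(c,g+M[:,0]*d+[0,0,z])+.5)).round())
E
```

```text
time_s: 12.62
eef_pos: [518.7, 190.0, 252.4]
ee_rot: [0.0, 0.61, 0.792, 0.0]
force: [0.1, 0.9, -1.7]
grip_width: 0.088
grip_force: 78.2
time_s: 12.88
eef_pos: [517.6, 191.3, 251.9]
ee_rot: [-0.0, 0.611, 0.792, -0.0]
force: [-0.2, 0.1, -0.9]
grip_width: 0.088
grip_force: 78.1
[ 0.967  0.254 -0.   ]
23.5 [[327. 241.]]
61.5 [[326. 127.]]
13.5 [[327. 255.]]
```

View pics/w5.png

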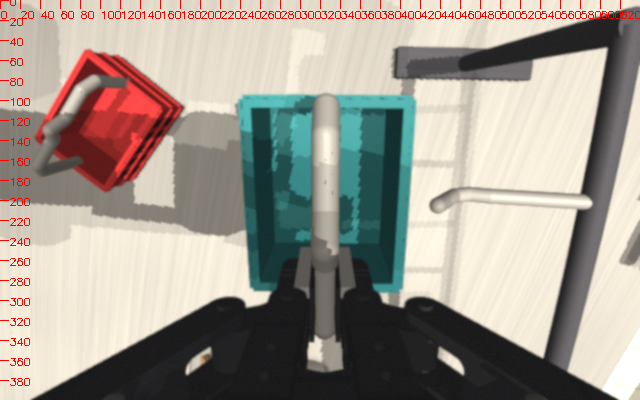

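Basket 2 is held the same way. Hook2's tip is at (436,206) and its attachment at (588,202), almost exactly where hook0 appeared before, so I'll use the same approach shift.

```bash
python3 -m handwheel '[[[25,7,0,0,0,0,-1],[25,6,0,0,0,0,-1],[23,7,0,0,0,0,-1],[0,0,0,0,0,0,-1],[0,0,-20,0,0,0,-1],[0,0,-20,0,0,0,-1],[0,0,-10,0,0,0,-1],[0,0,0,0,0,0,-1]]]'; python3 -m handwheel '[[[0,0,-4,0,0,0,-1],[0,0,-2,0,0,0,-1],[0,0,-1,0,0,0,-1],[0,0,0,0,0,0,-1],[0,0,0,0,0,0,-1]]]'
```

```text
time_s: 13.92
eef_pos: [590.8, 211.2, 202.0]
ee_rot: [0.0, 0.611, 0.792, 0.0]
force: [0.2, 0.1, -1.1]
grip_width: 0.084
grip_force: 79.9
time_s: 14.55
eef_pos: [591.5, 210.9, 195.4]
ee_rot: [0.001, 0.611, 0.792, 0.0]
force: [-1.4, -1.7, 5.0]
grip_width: 0.084
grip_force: 80.5
```

```bash
python3 -m handwheel '[[[0,0,0,0,0,0,-0.5],[0,0,0,0,0,0,-0.3],[0,0,0,0,0,0,-0.1],[0,0,0,0,0,0,-0.1],[0,0,10,0,0,0,-0.1],[0,0,30,0,0,0,-0.1],[0,0,40,0,0,0,-0.1],[0,0,50,0,0,0,-0.1]]]' 20; python3 -m handwheel '[[[-30,-20,30,0,0,0,-0.1],[-30,-50,0,0,0,-4,-0.1],[0,-60,0,0,0,-4,0],[0,-60,0,0,0,-3.5,0],[0,-60,0,0,0,0,0],[0,-60,0,0,0,0,0],[0,-60,0,0,0,0,0],[0,-60,0,0,0,0,0]]]'; python3 -m handwheel '[[[0,-30,0,0,0,0,0],[0,0,0,0,0,0,0],[0,0,0,0,0,0,0]]]'
python3 - <<'E'
from h import *
c=cam("wrist");c2=cam("scene")
o=np.vstack([c["im"],np.hstack([c2["im"][150:350,240:480],np.zeros((200,400,3),np.uint8)])])
o=cv2.cvtColor(cv2.convertScaleAbs(o,alpha=1.3),cv2.COLOR_RGB2BGR)
cv2.imwrite("pics/b1.png",o)
s=sense();print(s["joints"].round(2),s["eef_pos"])
print("shaker",onz(c2,(178.5,274.5),120))
E
```

```text
time_s: 15.55
eef_pos: [590.8, 210.9, 326.1]
ee_rot: [-0.0, 0.611, 0.792, -0.0]
force: [-0.3, 0.7, 0.3]
grip_width: 0.453
grip_force: 0.0
time_s: 16.55
eef_pos: [530.8, -220.9, 355.5]
ee_rot: [0.001, 0.687, 0.727, 0.0]
force: [1.5, 1.0, -0.4]
grip_width: 0.501
grip_force: 0.0
time_s: 16.92
eef_pos: [531.3, -248.2, 355.2]
ee_rot: [0.0, 0.687, 0.727, 0.0]
force: [0.0, 0.8, 0.9]
grip_width: 0.5
grip_force: 0.0
[-0.64  0.41  1.07  0.    1.66 -0.69] [ 531.3684487  -247.82854288  355.18671559]
shaker [ 603.47463267 -422.82929494  120.        ]
```

View pics/b1.png

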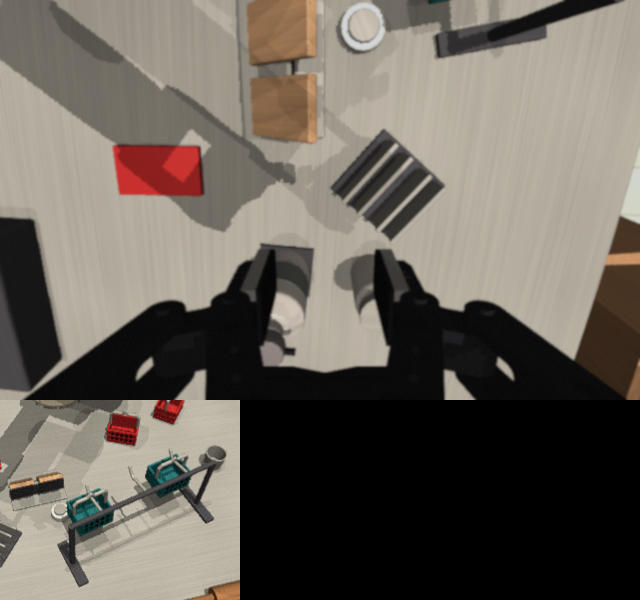

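Both baskets hang. In the wrist view the right board's top edge runs from (311,74) to (311,141) and its low end from (250,78) to (250,135). The left board's lower corners are (314,62) and (249,66). The board rack corners are (384,130), (331,186), (390,240) and (444,184). That was the last picture I may view, so from here I'll use numbers.

```bash
cat > f2.py <<'E'
from h import *
from scipy.optimize import least_squares
W=cam("wrist");S=cam("side");C=cam("scene")
a=np.radians(50); X=np.array([-np.cos(a),0,-np.sin(a)]); Z=np.array([-np.sin(a),0,np.cos(a)]); T=np.column_stack([X,np.cross(Z,X),Z])
def fit(n,obs,x0,T):
    L=np.array([o[1] for o in obs],float)
    def pose(p):
        q=np.append(p,0)[:4] ; return R.from_euler("z",q[2]).as_matrix()@T, np.array([q[0],q[1],q[3]])
    def res(p):
        Rm,t=pose(p); return np.concatenate([proj(o[0],w)[0]-o[2] for o,w in zip(obs,L@Rm.T+t)])
    r=least_squares(res,x0,loss="soft_l1"); Rm,t=pose(r.x)
    print(n,t.round(1),"yaw",np.degrees(r.x[2]).round(1),"res",np.hypot(*r.fun.reshape(-1,2).T).round(1)); return Rm,t
Rm,t=fit("brack",[(W,(-60,55,8),(384,130)),(W,(-60,-55,8),(331,186)),(W,(60,-55,8),(390,240)),(W,(60,55,8),(444,184))],[624,-292,-.65],np.eye(3))
for x in(-30,30): print(" slot",(Rm@[x,0,8]+t).round(1))
ow=[(W,(-60,-35,6),(311,74)),(W,(-60,35,6),(311,141)),(W,(60,-35,6),(250,78)),(W,(60,35,6),(250,134.5))]
os=[(S,(-60,-35,6),(344.5,244.8)),(S,(-60,35,6),(359.8,265.1)),(S,(60,-35,6),(316.6,276.9)),(S,(60,35,6),(329.2,296.3)),(C,(-60,-35,-6),(273.9,233.9)),(C,(-60,35,-6),(249.3,238.5))]
for n,o in(("R wrist",ow),("R all",ow+os),("L all",[(W,(-60,35,6),(309,61)),(W,(60,35,6),(249,66)),(S,(-60,-35,6),(327.1,222.7)),(S,(-60,35,6),(341.9,240.1)),(S,(60,-35,6),(301.3,252.7)),(S,(60,35,6),(314.5,271)),(C,(-60,-35,-6),(303.1,226.5)),(C,(-60,35,-6),(278.5,231.9))])):
    Rm,t=fit(n,o,[478,-150,0,68],T); print("  topmid",(Rm@[-60,0,0]+t).round(1),"15mm down",(Rm@[-45,0,0]+t).round(1),"TCP",(Rm@[-34,0,0]+t).round(1))
print("noz",onz(W,(277,345),190).round(1))
s=sense();print(s["eef_pos"].round(1),s["ee_rot"].round(3))
E
python3 f2.py
```

```text
brack [ 621.4 -291.2    0. ] yaw -38.4 res [2.7 2.  0.4 1.5]
 slot [ 597.9 -272.6    8. ]
 slot [ 644.9 -309.9    8. ]
R wrist [ 479.2 -190.9   71.5] yaw 2.7 res [1.3 3.2 0.8 3.1]
  topmid [ 517.7 -189.1  117.5] 15mm down [ 508.1 -189.5  106. ] TCP [ 501.  -189.9   97.6]
R all [ 478.9 -191.2   67.8] yaw 2.5 res [0.9 3.2 1.2 3.3 0.9 1.4 0.6 0.8 0.3 0.8]
  topmid [ 517.5 -189.5  113.8] 15mm down [ 507.8 -190.   102.3] TCP [ 500.8 -190.3   93.8]
L all [ 474.3 -108.4   71.4] yaw 2.2 res [1.2 0.5 1.7 0.9 0.7 1.2 2.  0.8]
  topmid [ 512.8 -106.9  117.4] 15mm down [ 503.2 -107.3  105.9] TCP [ 496.1 -107.6   97.5]
noz [ 492.2 -418.9  190. ]
[ 531.3 -248.2  354.9] [0.    0.687 0.727 0.   ]
```

```bash
python3 -m handwheel '[[[0,14,-30,-0.6,10,0,0.5],[0,14,-30,-0.6,10,0,0.5],[0,15,-30,-0.6,10,0,0.5],[0,15,-30,-0.6,10,0,0.5],[-6,0,-35,0,0,0,0.5],[0,0,0,0,0,0,0.5],[0,0,0,0,0,0,0.5]]]' 50
python3 - <<'E'
from h import *
s=sense();q=s["ee_rot"]; M=R.from_quat([*q[1:],q[0]]).as_matrix(); print(s["joints"].round(2),s["eef_pos"].round(1),M.round(3))
c=cam("wrist"); cv2.imwrite("pics/t1.png",c["im"][...,::-1])
E
```

```text
time_s: 18.05
eef_pos: [525.6, -191.3, 201.7]
ee_rot: [-0.233, 0.646, 0.683, -0.249]
force: [-0.3, -0.5, 0.6]
grip_width: 0.745
grip_force: 0.0
[-0.42  0.8   0.96 -0.33  1.99 -0.52] [ 525.6 -191.3  201.7] [[-0.057  0.766 -0.64 ]
 [ 0.998  0.041 -0.04 ]
 [-0.004 -0.641 -0.767]]
```

```bash
cat > wood.py <<'E'
from h import *
def wood(c):
    h=cv2.cvtColor(c["im"],cv2.COLOR_RGB2HSV); return ((h[...,0]>8)&(h[...,0]<22)&(h[...,1]>90)&(h[...,2]>60)).astype(np.uint8)
def blobs(c):
    m=wood(c); m[330:]=0
    n,l,st,ce=cv2.connectedComponentsWithStats(m)
    for i in range(1,n):
        if st[i,4]>150:
            b=cv2.boxPoints(cv2.minAreaRect(np.argwhere(l==i)[:,::-1].astype(np.float32)))
            print("blob",st[i].tolist(),b.round().tolist())
E
python3 - <<'E'
from wood import *
c=cam("wrist"); blobs(c)
a=np.radians(50); X=np.array([-np.cos(a),0,-np.sin(a)]); Z=np.array([-np.sin(a),0,np.cos(a)]); T=np.column_stack([X,np.cross(Z,X),Z])
Rm=R.from_euler("z",np.radians(2.5)).as_matrix()@T
for n,t in(("R",(479,-191,69)),("L",(474.3,-108,71.4))):
    print(n,proj(c,np.array([(-60,-35,6),(-60,35,6),(-60,-35,-6),(-60,35,-6),(60,-35,6),(60,35,6)])@Rm.T+t).round().tolist())
v=c["im"]
h=cv2.cvtColor(v,cv2.COLOR_RGB2HSV)
p=proj(c,Rm@[-60,0,0]+[479,-191,69])[0].round().astype(int); print(p,h[p[1],p[0]-40:p[0]+44:4].tolist())
E
```

```text
blob [373, 0, 54, 129, 5479] [[371.0, 126.0], [378.0, -2.0], [427.0, 0.0], [420.0, 129.0]]
blob [370, 136, 47, 126, 4190] [[368.0, 260.0], [372.0, 136.0], [417.0, 137.0], [412.0, 262.0]]
R [[401.0, 157.0], [393.0, 265.0], [421.0, 157.0], [412.0, 265.0], [373.0, 134.0], [370.0, 208.0]]
L [[406.0, 0.0], [398.0, 135.0], [429.0, 1.0], [419.0, 135.0], [375.0, 36.0], [371.0, 120.0]]
[407 214] [[19, 30, 164], [17, 36, 161], [14, 120, 85], [14, 119, 86], [14, 117, 85], [14, 120, 85], [14, 120, 68], [14, 116, 119], [14, 118, 128], [14, 116, 121], [14, 117, 118], [15, 115, 100], [150, 9, 27], [150, 9, 28], [150, 9, 27], [150, 9, 27], [19, 28, 72], [21, 30, 86], [21, 30, 86], [21, 30, 85], [21, 30, 86]]
```

```bash
python3 -m handwheel '[[[-8,2,-48,0,0,0,0.5],[0,0,0,0,0,0,0.5],[-6,0,-19,0,0,0,0.5],[-6,0,-19,0,0,0,0.5],[-6,0,-19,0,0,0,0.5],[0,0,0,0,0,0,0.5],[0,0,0,0,0,0,0.5]]]'; python3 -m handwheel '[[[0,0,0,0,0,0,-1],[0,0,0,0,0,0,-1],[0,0,0,0,0,0,-1],[0,0,0,0,0,0,-1],[0,0,0,0,0,0,-1],[0,0,0,0,0,0,-1]]]' 40
```

```text
time_s: 19.02
eef_pos: [500.2, -189.4, 96.5]
ee_rot: [-0.233, 0.646, 0.683, -0.25]
force: [0.3, -0.1, -0.5]
grip_width: 0.748
grip_force: 0.0
time_s: 19.77
eef_pos: [499.4, -189.0, 94.8]
ee_rot: [-0.234, 0.646, 0.683, -0.25]
force: [4.6, -0.0, 2.0]
grip_width: 0.135
grip_force: 39.6
```

```bash
python3 -m handwheel '[[[0,0,10,0,0,0,-1],[0,0,25,0,0,0,-1],[0,0,35,0,0,0,-1],[0,0,35,0,0,0,-1],[0,0,30,0.6,-10,0,-1],[20,-10,0,0.6,-10,0,-1],[20,-10,0,0.6,-10,0,-1],[20,-20,0,0.6,-10,0,-1]]]' 60; python3 -m handwheel '[[[20,-20,0,0,0,-10.4,-1],[20,-20,0,0,0,-10.4,-1],[20,-20,0,0,0,-10.4,-1],[20,-20,0,0,0,-10.4,-1],[0,0,0,0,0,0,-1],[0,0,0,0,0,0,-1]]]'
python3 - <<'E'
from h import *
s=sense();q=s["ee_rot"]; M=R.from_quat([*q[1:],q[0]]).as_matrix(); print(s["joints"].round(2),s["eef_pos"].round(1),M.round(3),np.degrees(np.arctan2(M[1,1],M[0,1])))
E
```

```text
time_s: 20.78
eef_pos: [559.6, -229.0, 230.5]
ee_rot: [0.002, 0.687, 0.727, 0.002]
force: [-0.2, -1.3, -1.4]
grip_width: 0.13
grip_force: 58.9
time_s: 21.52
eef_pos: [638.7, -308.5, 229.5]
ee_rot: [-0.001, 0.9, 0.436, -0.0]
force: [-0.2, -0.6, -0.6]
grip_width: 0.134
grip_force: 59.4
[-0.61  0.76  0.82 -0.    1.56  0.05] [ 638.7 -308.5  229.5] [[ 0.619  0.785 -0.001]
 [ 0.785 -0.619  0.001]
 [-0.    -0.001 -1.   ]] -38.24983432525696
```

```bash
cat > prof.py <<'E'
from h import *
from scipy.ndimage import map_coordinates
from scipy.signal import find_peaks
def M_of(pos,q,he): 
    T=np.eye(4);T[:3,:3]=R.from_quat([*q[1:],q[0]]).as_matrix();T[:3,3]=pos; return np.linalg.inv(T@he)
S,C,W=cam("side"),cam("scene"),cam("wrist")
S["im"]=cv2.imread("pics/side0.png")[...,::-1]; C["im"]=cv2.imread("pics/scene0.png")[...,::-1]
he=capture("wrist")["hand_eye"]; W["M"]=M_of([531.37,-247.83,355.19],[0,.6869,.7268,0],he); W["im"]=cv2.imread("pics/b1.png")[:400,:,::-1]
def profile(c,cx,cy,yaw,yr,z=52):
    Rm=R.from_euler("z",np.radians(yaw)).as_matrix(); xs=np.arange(-75,75.1,.5); g=cv2.cvtColor(np.ascontiguousarray(c["im"]),cv2.COLOR_RGB2GRAY).astype(float)
    P=[]
    for y in yr:
        L=np.column_stack([xs,np.full_like(xs,y),np.full_like(xs,z)])@Rm.T+[cx,cy,0]
        u=proj(c,L); P.append(map_coordinates(g,[u[:,1],u[:,0]],order=1))
    return xs,np.mean(P,0)
if __name__=="__main__":
  for n,c in(("side",S),("scene",C),("wrist",W)):
    best=max(((profile(c,622,-291.5,yw,np.arange(-35,36,2.5))[1].std(),yw) for yw in np.arange(-44,-31,1)))
    xs,p=profile(c,622,-291.5,best[1],np.arange(-35,36,2.5)); pk=find_peaks(p,prominence=6)[0]; print(n,best,[(xs[i],int(p[i])) for i in pk])
E
python3 prof.py
```

```text
side (np.float64(32.9365255502399), np.int64(-39)) [(np.float64(-41.5), 155), (np.float64(-15.5), 156), (np.float64(18.5), 156), (np.float64(44.5), 158)]
scene (np.float64(32.83956003311807), np.int64(-37)) [(np.float64(-15.0), 128), (np.float64(18.5), 130), (np.float64(45.0), 130)]
wrist (np.float64(53.85500811242589), np.int64(-38)) [(np.float64(-62.5), 69), (np.float64(-41.5), 159), (np.float64(-15.5), 159), (np.float64(18.5), 177), (np.float64(45.0), 177)]
```

```bash
python3 -m handwheel '[[[8,-2.5,0,0,0,0,-1],[0,0,-30,0,0,0,-1],[0,0,-35,0,0,0,-1],[0,0,0,0,0,0,-1],[0,0,0,0,0,0,-1]]]'; python3 -m handwheel '[[[0,0,-10,0,0,0,-1],[0,0,-10,0,0,0,-1],[0,0,-10,0,0,0,-1],[0,0,0,0,0,0,-1]]]'; python3 -m handwheel '[[[0,0,-10,0,0,0,-1],[0,0,-10,0,0,0,-1],[0,0,-7,0,0,0,-1],[0,0,0,0,0,0,-1]]]'
```

```text
time_s: 22.35
eef_pos: [647.6, -311.7, 166.7]
ee_rot: [0.001, 0.9, 0.435, 0.001]
force: [-1.0, 1.0, -0.5]
grip_width: 0.127
grip_force: 59.2
time_s: 22.85
eef_pos: [646.8, -311.3, 133.3]
ee_rot: [-0.001, 0.9, 0.435, -0.001]
force: [-0.4, -0.4, -1.5]
grip_width: 0.13
grip_force: 59.4
time_s: 23.35
eef_pos: [646.9, -311.3, 106.7]
ee_rot: [-0.001, 0.9, 0.435, -0.0]
force: [-0.6, 0.5, -0.6]
grip_width: 0.132
grip_force: 59.4
```

Inside the slot freely; now find the floor.

```bash
python3 -m handwheel '[[[0,0,-3,0,0,0,-1],[0,0,0,0,0,0,-1],[0,0,-3,0,0,0,-1],[0,0,0,0,0,0,-1]]]'; python3 -m handwheel '[[[0,0,-2,0,0,0,-1],[0,0,0,0,0,0,-1],[0,0,0,0,0,0,-1]]]'
```

```text
time_s: 23.85
eef_pos: [647.6, -311.7, 103.1]
ee_rot: [0.001, 0.9, 0.435, 0.001]
force: [-0.6, 1.0, 5.3]
grip_width: 0.13
grip_force: 60.4
time_s: 24.22
eef_pos: [647.9, -311.7, 103.0]
ee_rot: [0.002, 0.9, 0.435, 0.001]
force: [-2.9, 3.7, 14.7]
grip_width: 0.131
grip_force: 61.8
```

```bash
python3 -m handwheel '[[[0,0,1.5,0,0,0,-0.6],[0,0,0,0,0,0,-0.4],[0,0,0,0,0,0,-0.2],[0,0,0,0,0,0,-0.2],[0,0,30,0,0,0,-0.2],[0,0,45,0,0,0,-0.2],[0,0,50,0,0,0,-0.2]]]' 20; python3 -m handwheel '[[[-20,25,20,0,0,10.4,0.2],[-20,30,0,0,0,10.4,0.5],[-20,30,0,0,0,10.4,0.5],[-20,30,0,0,0,10,0.5],[-20,35,0,-0.6,10,0,0.5],[-15,35,0,-0.6,10,0,0.5],[-10,7,0,-0.6,10,0,0.5],[0,0,0,-0.6,10,0,0.5]]]'
python3 -m handwheel '[[[0,0,-20,0,0,0,0.5],[0,0,-20,0,0,0,0.5],[0,0,0,0,0,0,0.5]]]'
python3 - <<'E'
from wood import *
s=sense();q=s["ee_rot"]; M=R.from_quat([*q[1:],q[0]]).as_matrix(); print(s["joints"].round(2),s["eef_pos"].round(1),M.round(3))
c=cam("wrist"); blobs(c)
a=np.radians(50); X=np.array([-np.cos(a),0,-np.sin(a)]); Z=np.array([-np.sin(a),0,np.cos(a)]); T=np.column_stack([X,np.cross(Z,X),Z])
Rm=R.from_euler("z",np.radians(2.5)).as_matrix()@T
print(proj(c,np.array([(-60,-35,6),(-60,35,6),(-60,-35,-6),(-60,35,-6),(60,-35,6),(60,35,6)])@Rm.T+(474.3,-108,71.4)).round().tolist())
h=cv2.cvtColor(c["im"],cv2.COLOR_RGB2HSV)
p=proj(c,Rm@[-60,10,0]+[474.3,-108,71.4])[0].round().astype(int); print(p,[(p[0]+i,h[p[1],p[0]+i].tolist()) for i in range(-40,44,4)])
# standing board in slot1: wood blobs in side/scene
for n in("side","scene"): 
    k=cam(n); print(n); blobs(k); print(proj(k,[(646.9,-311,128),(646.9,-311,8),(599.6,-274,8)]).round().tolist())
E
```

```text
time_s: 25.1
eef_pos: [646.9, -311.3, 227.0]
ee_rot: [-0.001, 0.9, 0.435, -0.0]
force: [0.6, -0.5, -0.6]
grip_width: 0.4
grip_force: 0.0
time_s: 26.1
eef_pos: [522.1, -118.8, 247.0]
ee_rot: [-0.235, 0.647, 0.68, -0.252]
force: [-0.2, -0.7, 0.1]
grip_width: 0.745
grip_force: 0.0
time_s: 26.48
eef_pos: [521.8, -119.4, 205.0]
ee_rot: [-0.235, 0.647, 0.68, -0.251]
force: [0.5, 0.4, 0.1]
grip_width: 0.75
grip_force: 0.0
[-0.33  0.76  1.04 -0.27  2.   -0.41] [ 521.8 -119.4  205. ] [[-0.052  0.763 -0.645]
 [ 0.999  0.036 -0.038]
 [-0.006 -0.646 -0.764]]
blob [374, 121, 47, 121, 4276] [[368.0, 239.0], [376.0, 120.0], [421.0, 123.0], [413.0, 242.0]]
[[402.0, 138.0], [395.0, 249.0], [423.0, 138.0], [414.0, 249.0], [375.0, 122.0], [372.0, 197.0]]
[408 212] [(np.int64(368), [19, 30, 159]), (np.int64(372), [18, 29, 157]), (np.int64(376), [20, 31, 163]), (np.int64(380), [20, 30, 151]), (np.int64(384), [15, 109, 82]), (np.int64(388), [15, 118, 80]), (np.int64(392), [15, 117, 76]), (np.int64(396), [14, 118, 67]), (np.int64(400), [14, 119, 101]), (np.int64(404), [14, 115, 102]), (np.int64(408), [14, 
[... 651 characters left out ...]
, 17.0], [665.0, 142.0], [639.0, 205.0]]
blob [0, 154, 25, 20, 358] [[-3.0, 160.0], [24.0, 153.0], [27.0, 167.0], [0.0, 173.0]]
blob [303, 223, 39, 49, 931] [[297.0, 258.0], [327.0, 222.0], [344.0, 237.0], [315.0, 272.0]]
blob [415, 259, 14, 49, 228] [[414.0, 307.0], [425.0, 259.0], [432.0, 260.0], [422.0, 308.0]]
[[426.0, 270.0], [416.0, 296.0], [393.0, 292.0]]
scene
blob [562, 94, 78, 51, 2361] [[562.0, 103.0], [639.0, 92.0], [645.0, 138.0], [568.0, 148.0]]
blob [210, 275, 29, 27, 364] [[205.0, 286.0], [211.0, 273.0], [244.0, 288.0], [238.0, 301.0]]
blob [484, 316, 85, 14, 658] [[484.0, 319.0], [568.0, 316.0], [568.0, 328.0], [484.0, 331.0]]
[[221.0, 279.0], [229.0, 299.0], [240.0, 282.0]]
```

```bash
python3 -m handwheel '[[[-7,2.5,-50,0,0,0,0.5],[0,0,0,0,0,0,0.5],[-6,0,-19,0,0,0,0.5],[-6,0,-19,0,0,0,0.5],[-6,0,-20,0,0,0,0.5],[0,0,0,0,0,0,0.5],[0,0,0,0,0,0,0.5]]]' 40; python3 -m handwheel '[[[0,0,0,0,0,0,-1],[0,0,0,0,0,0,-1],[0,0,0,0,0,0,-1],[0,0,0,0,0,0,-1],[0,0,0,0,0,0,-1],[0,0,0,0,0,0,-1]]]' 40
```

```text
time_s: 27.5
eef_pos: [498.2, -117.4, 100.0]
ee_rot: [-0.232, 0.648, 0.681, -0.25]
force: [0.6, -0.0, 0.3]
grip_width: 0.751
grip_force: 0.0
time_s: 28.25
eef_pos: [497.5, -117.1, 98.3]
ee_rot: [-0.233, 0.648, 0.681, -0.251]
force: [3.3, -0.9, 3.0]
grip_width: 0.133
grip_force: 40.6
```

```bash
python3 -m handwheel '[[[0,0,10,0,0,0,-1],[0,0,25,0,0,0,-1],[0,0,35,0,0,0,-1],[0,0,35,0,0,0,-1],[0,-10,30,0.6,-10,0,-1],[12,-20,0,0.6,-10,0,-1],[14,-20,0,0.6,-10,0,-1],[14,-20,0,0.6,-10,0,-1]]]' 60; python3 -m handwheel '[[[14,-24,0,0,0,-10.3,-1],[14,-24,0,0,0,-10.3,-1],[14,-24,0,0,0,-10.3,-1],[14,-23,0,0,0,-10.2,-1],[0,0,0,0,0,0,-1],[0,0,0,0,0,0,-1]]]'
python3 - <<'E'
from h import *
s=sense();q=s["ee_rot"]; M=R.from_quat([*q[1:],q[0]]).as_matrix(); print(s["joints"].round(2),s["eef_pos"].round(1),M.round(3),np.degrees(np.arctan2(M[1,1],M[0,1])))
E
```

```text
time_s: 29.25
eef_pos: [537.3, -187.5, 233.9]
ee_rot: [0.002, 0.69, 0.724, 0.002]
force: [-0.2, 0.9, -1.8]
grip_width: 0.126
grip_force: 59.6
time_s: 30.0
eef_pos: [592.7, -281.4, 233.0]
ee_rot: [-0.001, 0.899, 0.437, -0.0]
force: [-0.3, -0.6, -0.6]
grip_width: 0.125
grip_force: 59.6
[-0.62  0.62  1.05  0.    1.47  0.04] [ 592.7 -281.4  233. ] [[ 0.618  0.786 -0.001]
 [ 0.786 -0.618  0.001]
 [-0.    -0.001 -1.   ]] -38.148852179832275
```

```bash
python3 -m handwheel '[[[0.7,-0.6,-30,0,0,0,-1],[0,0,-35,0,0,0,-1],[0,0,0,0,0,0,-1],[0,0,-10,0,0,0,-1],[0,0,-10,0,0,0,-1],[0,0,-10,0,0,0,-1],[0,0,0,0,0,0,-1]]]'; python3 -m handwheel '[[[0,0,-10,0,0,0,-1],[0,0,-10,0,0,0,-1],[0,0,-5,0,0,0,-1],[0,0,0,0,0,0,-1]]]'; python3 -m handwheel '[[[0,0,-3,0,0,0,-1],[0,0,-3,0,0,0,-1],[0,0,0,0,0,0,-1],[0,0,0,0,0,0,-1]]]'
```

```text
time_s: 30.88
eef_pos: [593.6, -282.4, 137.2]
ee_rot: [-0.001, 0.9, 0.436, -0.0]
force: [-0.0, -0.8, -0.9]
grip_width: 0.129
grip_force: 59.7
time_s: 31.38
eef_pos: [593.7, -282.5, 112.6]
ee_rot: [-0.0, 0.9, 0.436, -0.0]
force: [0.1, -0.4, -1.1]
grip_width: 0.131
grip_force: 59.7
time_s: 31.88
eef_pos: [593.8, -282.6, 107.1]
ee_rot: [-0.0, 0.9, 0.436, -0.0]
force: [-0.1, -0.5, -1.1]
grip_width: 0.129
grip_force: 59.6
```

```bash
python3 -m handwheel '[[[0,0,-2,0,0,0,-1],[0,0,-2,0,0,0,-1],[0,0,0,0,0,0,-1]]]'; python3 -m handwheel '[[[0,0,-2,0,0,0,-1],[0,0,0,0,0,0,-1],[0,0,0,0,0,0,-1]]]'
```

```text
time_s: 32.25
eef_pos: [594.5, -282.9, 107.0]
ee_rot: [0.002, 0.9, 0.436, 0.001]
force: [-5.6, 4.2, 22.3]
grip_width: 0.13
grip_force: 63.1
time_s: 32.62
eef_pos: [595.4, -283.5, 106.8]
ee_rot: [0.003, 0.9, 0.436, 0.002]
force: [-6.0, 3.2, 30.5]
grip_width: 0.13
grip_force: 64.6
```

```bash
python3 -m handwheel '[[[-1,1,4.5,0,0,0,-0.6],[0,0,0,0,0,0,-0.4],[0,0,0,0,0,0,-0.2],[0,0,0,0,0,0,-0.2],[0,0,30,0,0,0,-0.2],[0,0,50,0,0,0,-0.2],[0,0,60,0,0,0,-0.6],[0,0,60,0,0,0,-1]]]' 20; python3 -m handwheel '[[[-29,-38,4,0,0,0,-1],[-29,-38,4,0,0,0,-1],[-29,-38,4,0,0,0,-1],[-29,-38,4,0,0,0,-1],[-29,-38,0,0,0,0,-1],[-29,-38,0,0,0,0,-1],[0,0,0,0,0,0,-1],[0,0,0,0,0,0,-1]]]'
python3 - <<'E'
from wood import *
s=sense(); print(s["eef_pos"].round(1),s["joints"].round(2))
c=cam("wrist"); cv2.imwrite("pics/n1.png",c["im"][...,::-1])
p=proj(c,[(481,-431.5,190)])[0]; e=proj(c,[(499,-431.5,190)])[0]; print("pred",p,np.linalg.norm(e-p))
g=cv2.medianBlur(cv2.cvtColor(c["im"],cv2.COLOR_RGB2GRAY),3); r=np.linalg.norm(e-p)
x0,y0=(p-90).astype(int).clip(0); sub=g[y0:y0+180,x0:x0+180]
H=cv2.HoughCircles(sub,cv2.HOUGH_GRADIENT,1.5,5,param1=80,param2=15,minRadius=int(r*.85),maxRadius=int(r*1.15))
if H is not None:
    for h in H[0][:6]: q=h[:2]+[x0,y0]; print(q,h[2],onz(c,q,190).round(1))
for n in("side","scene"):
    k=cam(n); print(n); blobs(k)
    print("px slot0/1 tops",proj(k,[(600,-273,128),(647,-311,128)]).round().tolist())
E
```

```text
time_s: 33.62
eef_pos: [592.6, -281.5, 307.3]
ee_rot: [-0.0, 0.9, 0.436, -0.0]
force: [0.6, 0.5, -0.8]
grip_width: 0.007
grip_force: 0.0
time_s: 34.62
eef_pos: [419.2, -509.2, 321.3]
ee_rot: [-0.0, 0.9, 0.436, 0.0]
force: [0.3, 0.2, 0.5]
grip_width: 0.001
grip_force: 0.0
[ 419.2 -509.2  321.3] [-1.06  0.61  0.85  0.    1.69 -0.39]
pred [325.15879351  56.21644839] 26.398035698829503
[312.25  95.25] 29.05 [ 457.2 -446.6  190. ]
[325.75  54.75] 24.1 [ 481.9 -431.   190. ]
[309.25  99.75] 24.1 [ 453.5 -447.7  190. ]
[334.75  75.75] 29.05 [ 478.2 -446.1  190. ]
[318.25  72.75] 29.05 [ 470.3 -437.2  190. ]
[324.25  77.25] 29.05 [ 471.7 -442.2  190. ]
side
blob [136, 11, 38, 41, 932] [[133.0, 16.0], [155.0, 6.0], [174.0, 47.0], [151.0, 57.0]]
blob [109, 15, 36, 43, 982] [[107.0, 19.0], [132.0, 11.0], [146.0, 52.0], [121.0, 61.0]]
blob [233, 21, 64, 37, 1359] [[229.0, 33.0], [256.0, 8.0], [296.0, 52.0], [268.0, 77.0]]
blob [343, 50, 297, 156, 4038] [[341.0, 79.0], [368.0, 17.0], [665.0, 143.0], [639.0, 205.0]]
blob [344, 89, 62, 64, 940] [[339.0, 95.0], [350.0, 85.0], [409.0, 147.0], [399.0, 157.0]]
blob [0, 154, 25, 20, 358] [[-3.0, 160.0], [24.0, 153.0], [27.0, 167.0], [0.0, 173.0]]
px slot0/1 tops [[400.0, 265.0], [426.0, 270.0]]
scene
blob [562, 94, 78, 51, 2377] [[562.0, 103.0], [639.0, 92.0], [645.0, 138.0], [568.0, 148.0]]
blob [224, 258, 27, 26, 359] [[219.0, 270.0], [225.0, 257.0], [256.0, 271.0], [250.0, 284.0]]
blob [210, 274, 29, 28, 368] [[205.0, 286.0], [211.0, 273.0], [244.0, 288.0], [238.0, 301.0]]
blob [483, 316, 86, 14, 658] [[483.0, 319.0], [568.0, 316.0], [568.0, 328.0], [483.0, 331.0]]
px slot0/1 tops [[234.0, 262.0], [221.0, 279.0]]
```

```bash
python3 - <<'E'
from h import *
c=cam("scene")
def teal(im):
    h=cv2.cvtColor(im,cv2.COLOR_RGB2HSV); m=((h[...,0]>80)&(h[...,0]<100)&(h[...,1]>90)).astype(np.uint8)
    n,l,s,ce=cv2.connectedComponentsWithStats(m); return [(s[i].tolist(),ce[i].round(1).tolist()) for i in range(1,n) if s[i,4]>100]
print(teal(np.ascontiguousarray(c["im"][150:350,240:480]))); print(teal(np.ascontiguousarray(cv2.imread("pics/b1.png")[400:600,:240,::-1])))
E
python3 -m handwheel '[[[31,39,0,0,0,0,-1],[31,39,0,0,0,0,-1],[0,0,-40,0,0,0,-1],[0,0,-40,0,0,0,-1],[0,0,-25,0,0,0,-1],[0,0,-8,0,0,0,-1],[0,0,0,0,0,0,-1],[0,0,0,0,0,0,-1]]]' 60
```

```text
[([147, 58, 37, 29, 496], [162.5, 73.2]), ([156, 76, 36, 23, 263], [173.6, 87.7]), ([94, 93, 17, 16, 118], [102.0, 101.3]), ([67, 94, 32, 29, 437], [81.2, 109.2]), ([76, 112, 37, 24, 297], [94.6, 123.8])]
[([146, 57, 38, 30, 531], [161.9, 72.7]), ([156, 77, 34, 21, 202], [172.7, 87.4]), ([94, 93, 17, 16, 116], [101.9, 101.2]), ([67, 94, 32, 29, 438], [81.3, 109.2]), ([76, 112, 37, 24, 299], [94.4, 123.9])]
time_s: 35.83
eef_pos: [481.2, -431.9, 210.0]
ee_rot: [0.001, 0.9, 0.436, 0.0]
force: [0.0, -0.0, -0.0]
grip_width: -0.0
grip_force: 0.0
```

Baskets unchanged. Press.

```bash
python3 -m handwheel '[[[0,0,-6,0,0,0,-1],[0,0,-4,0,0,0,-1],[0,0,-3,0,0,0,-1],[0,0,0,0,0,0,-1],[0,0,0,0,0,0,-1]]]';  python3 -m handwheel '[[[0,0,-3,0,0,0,-1],[0,0,-3,0,0,0,-1],[0,0,0,0,0,0,-1],[0,0,0,0,0,0,-1]]]'
```

```text
time_s: 36.45
eef_pos: [480.8, -431.6, 195.9]
ee_rot: [0.0, 0.9, 0.436, -0.0]
force: [-1.4, 1.4, 1.8]
grip_width: -0.0
grip_force: 1.4
time_s: 36.95
eef_pos: [480.9, -431.7, 190.1]
ee_rot: [0.0, 0.9, 0.436, 0.0]
force: [-2.9, 2.4, 7.4]
grip_width: 0.001
grip_force: 3.4
```

```bash
python3 -m handwheel '[[[0,0,-3,0,0,0,-1],[0,0,0,0,0,0,-1],[0,0,0,0,0,0,-1]]]';  python3 -m handwheel '[[[0,0,-2,0,0,0,-1],[0,0,0,0,0,0,-1],[0,0,0,0,0,0,-1]]]'
```

```text
time_s: 37.33
eef_pos: [481.0, -431.8, 189.8]
ee_rot: [0.002, 0.9, 0.436, 0.0]
force: [-6.2, 6.2, 22.4]
grip_width: 0.001
grip_force: 10.9
time_s: 37.7
eef_pos: [481.1, -431.9, 189.6]
ee_rot: [0.002, 0.9, 0.436, 0.0]
force: [-8.8, 10.7, 31.6]
grip_width: 0.006
grip_force: 15.9
```

Hard stop reached, so the cap is fully down. Now release it and check.

```bash
python3 -m handwheel '[[[0,0,6,0,0,0,-1],[0,0,15,0,0,0,-1],[0,0,40,0,0,0,-1],[0,0,40,0,0,0,-1],[-20,0,30,0,0,0,-1],[0,0,0,0,0,0,-1],[0,0,0,0,0,0,-1],[0,0,0,0,0,0,-1]]]'
python3 - <<'E'
from wood import *
c=cam("scene"); im=c["im"]
h=cv2.cvtColor(im,cv2.COLOR_RGB2HSV); m=((h[...,0]>80)&(h[...,0]<100)&(h[...,1]>90)).astype(np.uint8)[150:350,240:480]
n,l,s,ce=cv2.connectedComponentsWithStats(np.ascontiguousarray(m)); print([ce[i].round(1).tolist() for i in range(1,n) if s[i,4]>100]); blobs(c)
a=cv2.imread("pics/scene0.png")[...,::-1].astype(int); d=np.abs(a-im).max(2)
for nm,(x,y,z) in {"cap":(481,-431,190)}.items():
    p=proj(c,[(x,y,z)])[0].astype(int); print(nm,"diff",d[p[1]-6:p[1]+7,p[0]-8:p[0]+9].mean().round(1))
for nm,r in {"shaker":(165,268,202,308),"timer":(289,252,311,272),"cup":(442,193,470,218),"redboard":(216,190,242,222),"red":(345,160,380,196)}.items(): print(nm,d[r[1]:r[3],r[0]:r[2]].mean().round(1))
E
```

```text
time_s: 38.7
eef_pos: [461.1, -431.3, 313.9]
ee_rot: [-0.001, 0.9, 0.436, -0.0]
force: [0.2, -0.5, -0.5]
grip_width: -0.002
grip_force: 0.0
[[162.5, 73.2], [173.6, 87.7], [102.0, 101.3], [81.3, 109.3], [94.2, 124.0]]
blob [562, 94, 78, 51, 2374] [[562.0, 103.0], [639.0, 92.0], [645.0, 138.0], [568.0, 149.0]]
blob [224, 258, 27, 26, 361] [[219.0, 270.0], [225.0, 257.0], [256.0, 271.0], [250.0, 284.0]]
blob [210, 275, 29, 27, 366] [[205.0, 286.0], [212.0, 273.0], [244.0, 289.0], [238.0, 302.0]]
blob [484, 316, 85, 14, 658] [[484.0, 319.0], [568.0, 316.0], [568.0, 328.0], [484.0, 331.0]]
cap diff 27.3
shaker 7.0
timer 25.7
cup 6.0
redboard 14.1
red 10.1
```

```bash
python3 -c "
from rig import *
print(finish_job())"
```

```text
the job is handed in; nothing more can be done
None
```

The job is handed in: both teal baskets hang on their own hooks (the outer two), both boards stand in the board rack, one to a slot, and the spray cap was pressed to its stop last and let go. The robot never touched the timer, shaker, cup or red look-alikes; I didn't confirm by camera that the cap came back up or that the timer hadn't moved.

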